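Fetch the paste tin from behind the oil tin and the bolt jar

ROBOT

A 6-joint arm with a two-finger parallel gripper is mounted at the origin on the work surface; the furniture and walls round the work are solid. World frame = base frame: x ahead of the robot, y to its left, z up, the work surface at z = 0. Lengths are in m, angles in rad, forces in N, time in s.
With the tool pointing down it reaches from about 0.35 to 0.975 m from the base axis. Payload 4.9 kg.
Tool frame: the origin (TCP) lies at the very end of the fingers, on their centre line; the grasp point (between the pads) lies ctrl.grip_point_offset behind it (ctrl.grip_point_offset is the distance from the TCP to the grasp point, in m); z points along the fingers, y is the line along which they close (so a half turn about z gives the same grasp; the last joint's range is limited). The gripper opens to 85 mm and grips with 20 to 120 N. Pads are 22 mm wide; open, the fingers measure 114 mm over their backs; the gripper's body (76 mm by 85 mm) begins 54 mm behind the grasp point. The pads swing forward as they close: fully open they stand 13 mm farther back than shut.
Start: joints at [-1.319, 0.053, 1.613, -0, 1.476, -0.119], TCP at [0.226, -0.583, 0.206] pointing down, gripper open.
Joint ranges: [-3.01, 3.01], [-1.01, 2.22], [0.06, 2.58], [-1.02, 4.17], [0.09, 2.62], [-3.14, 3.14]. Speed limits (rad/s): [2.57, 2.57, 3.14, 3.14, 3.14, 3.14].

INTERFACE

Orientations are given as a rotation vector (axis times angle).
In Python, from station import ctrl gives the robot as it stands. The module is installed in compiled form; this text tells all that it offers.
- The arm moves only by the tool drive_tool, never from a script. Its argument "steps" is a list of rows, each an object with "translation": the shift along the tool's x, y, z normalised to -1 to 1, where 1 is 4 cm, a list of three; "angular": the turn, a rotation vector about the tool's x, y, z normalised to -1 to 1, where 1 is 8 degrees, a list of three; "gripper": the opening, from 0 (shut) to 1 (fully open). In form: [{"translation": [dx, dy, dz], "angular": [wx, wy, wz], "gripper": gripper}, ...]. A call has 1 to 8 rows; each row shifts and turns the commanded pose from where the row before left it, along the tool's axes as they then stand; what a row does not reach is not made up. A row lasts 1/8 s, in which the tool goes at most 62.5 mm and 10.7 degrees, less where a joint would pass 70% of its speed; a pose out of reach is approached as far as the arm can. A call with a number of a shift or a turn outside -1 to 1 is refused whole. A call with a gripper value outside its range is refused whole. The fingers move at their own pace and stop on an object; "force" is the grip in N (left out, the last holds). Time passes only in rows, so rows that do not move let the fingers close. It gives the time, the measured TCP pose, the force, the opening and the grip force at its end, in the units of the state.
- ctrl.get_obs(): the state, without advancing time (a new reading comes with each control period).
- ctrl.get_image(name): name is "scene" or "top" or "wrist"; returns a dict with "color" (420x560x3 uint8, red, green, blue), "depth" (420x560 float32, m along the optical axis (not along the pixel's ray), 0 where there is no reading), "fx", "fy", "cx", "cy" (pixels), "R" (3x3) and "t" (3): a world point X has camera coordinates R X + t. Camera axes: x right, y down, z forward; pixel columns grow to the right and rows downward; lengths in m; the calibration is good to about 2 mm. The wrist camera is an equidistant fisheye: a pixel r from the principal point sees the ray r / f radians off the axis. A picture is of the moment at which its call begins.
- ctrl.finish_job(): hands the job in; it is judged then, once.
The state is a dict: "t": time; "q": joint angles; "dq": joint speeds; "effort": joint torques, N m; "tool_pos": TCP position; "tool_rot": TCP orientation; "contact_force": force on the tool from outside, world axes, zero at the start; "wrist_torque": the same for the moment, N m; "opening": finger opening in m; "grip_force": force on a finger pad.
Only numpy, scipy, OpenCV 4.12 (cv2) and the standard library are available. Lean on these libraries where they do the work, as an engineer would, in place of code of your own. Each camera call takes 0.05 s, during which the arm holds its last target. There are 200 camera calls.

TASK

I need the small green tin that stands at the back of the supply stand: first clear the yellow tin and the jar of bolts out of its way into the blue tray, so that both stand there together, then fetch the green tin and stand it in the middle of the round green-topped block. After that put the yellow tin and the jar back on the stand, each on the very spot where it stood at the start. Keep all three upright and set them down gently, without dropping them, and do not disturb the tape measure or the cream pot.

Things in the scene. Friction and masses are not known exactly. Their poses are not given: they have to be found in the camera images.
- stand: Fixed wooden stand, open to -x (its front). Board 128 (x) by 204 (y) mm, top 8 mm up; upright back board along +x: inner face x = 54, top 70 mm up, a 12 mm square post in front of each of its ends, 58 mm up. Origin: underside centre, z up. Grey spots: back (21, 0) holds the green tin, front (-14, 57) and (-14, -57) mm hold the yellow tin and the jar, either way round.
- tin_small: Small green tin with a metal lid, the one to fetch: upright cylinder 54 mm across, 61 mm tall, about 0.16 kg. Origin: centre of its underside; z up its axis. At the start it stands on the back spot, 6 mm from the back board and 6 to 9 mm from both things in front of it, so no finger fits beside it until both are gone.
- tin_oil: Yellow tin with a metal lid: upright cylinder 68 mm across, 99 mm tall, about 0.29 kg. Origin: centre of its underside; z up its axis. Starts on one of the two front spots of the stand.
- bolt_jar: Brown glass jar of bolts with a tin lid: upright cylinder 63 mm across, 79 mm tall (grip it below 70 mm), about 0.28 kg. Origin: centre of its underside; z up its axis. Starts on the other front spot of the stand.
- tray: Fixed blue tray on a plywood base, the side area for clearing: outside 220 mm (its x) by 130 mm (its y), its rim 36 mm and its inner floor 24 mm above the bench, walls 5 mm thick. Origin: underside centre; z up.
- block: Fixed round wooden block with a green painted top, 110 mm across, its flat top 24 mm above the bench. Origin: underside centre; z up.
- tape_measure: Yellow tape measure with black sides, 37 x 72 x 64 mm tall, loose bystander on the bench, to be left alone. Origin: centre of its underside.
- pot_cream: Open cream-coloured pot with a blue band, 69 mm across, 78 mm tall, loose bystander on the bench, to be left alone. Origin: centre of its underside.

How it is judged:
By the outcome, as a careful person would: the job done as asked, in the order asked, and still so for the second after the job is handed in, with the robot touching nothing.
It also fails if it takes over 128 s, if anything falls off the work surface, if the arm or the gripper's body presses on something with over 40 N, if the wrist force passes 120 N, or if a joint passes its speed limit or range.

## Working session

There is one attempt and no reset: what is moved stays moved. The work goes in short steps, Python scripts to look and compute and a tool call to move; the robot and the scene stay as the last step left them, time stands still between calls to the robot, and variables do not carry over. Pictures are saved under pics/ and viewed, at most 14 in all, crops included, and the job is handed in when it is done.

Besides the shell and the picture viewer there is one more tool, called as name([rows], argument=value, ...), one row to a line, values as JSON. drive_tool: Moves the arm, as the interface text tells. Its arguments: {"type":"object","properties":{"steps":{"type":"array"},"force":{"type":"number"}},"required":["steps"]}

```bash
mkdir -p pics; python3 - <<'E'
from station import ctrl
import cv2,numpy as np
for n in("scene","top"):
    d=ctrl.get_image(n); cv2.imwrite(f"pics/{n}0.png",d["color"][:,:,::-1]); np.savez(f"{n}0.npz",**d)
    print(n,d["fx"],d["cx"],d["cy"],d["R"].round(3).tolist(),d["t"])
print(ctrl.get_obs(),ctrl.grip_point_offset)
E
```

```text
scene 439.2856600283708 282.0403393637259 195.53721665931874 [[-0.812, -0.584, 0.001], [-0.43, 0.597, -0.678], [0.395, -0.551, -0.735]] [0.435233   0.2613595  0.96659268]
top 535.7414375816237 270.5710591365877 199.84727575319508 [[0.005, -1.0, -0.004], [-0.992, -0.005, -0.127], [0.127, 0.005, -0.992]] [0.02045613 0.51924366 1.34889854]
{'t': 0.1, 'q': array([-1.31902496e+00,  5.33110817e-02,  1.61416701e+00,  7.21604982e-06,
        1.47599613e+00, -1.19025678e-01]), 'dq': array([-7.73354084e-05, -2.96529637e-03, -1.75657302e-03,  1.43250175e-04,
        2.15241549e-04,  1.88718945e-05]), 'effort': array([ 1.01569665e-03, -3.94903922e+01, -3.71362138e+01, -8.71531847e-05,
        3.90078189e-03,  2.17954550e-06]), 'tool_pos': array([ 0.22630728, -0.58192958,  0.20446729]), 'tool_rot': array([-3.08590923e+00, -5.78768436e-01,  1.84656679e-04]), 'contact_force': array([ 0.4698573 ,  0.17947075, -0.01723857]), 'wrist_torque': array([ 0.00660898, -0.01483764,  0.01640967]), 'grip_force': 0.0, 'opening': 0.0855170071482104} 0.0187
```

View pics/scene0.png

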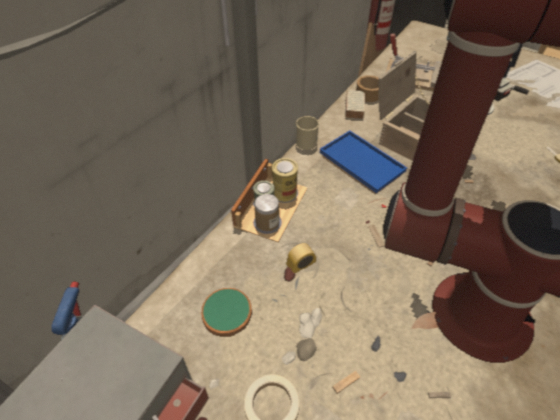

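View pics/top0.png

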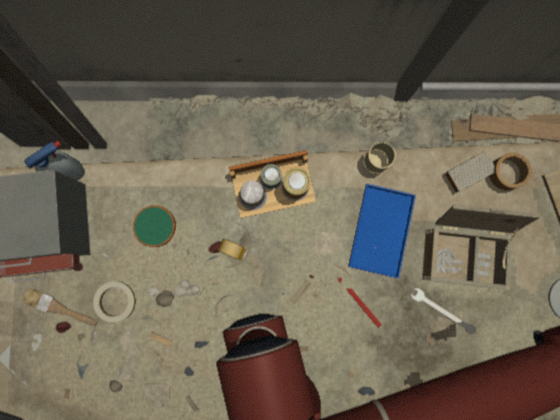

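The scene shows the stand with the yellow tin on its +y... side to be determined; in the top view the green tin's lid is at (271,175), the yellow tin at (295,182), the jar at (252,192). The tray is at (382,230), the block at (154,226), the tape measure at (232,249) and the pot at (380,157).

```bash
cat > h.py <<'E'
import numpy as np,cv2
from scipy.optimize import least_squares
def cloud(d):
    v,u=np.mgrid[:420,:560]; z=d["depth"]
    P=np.stack([(u-d["cx"])/d["fx"]*z,(v-d["cy"])/d["fy"]*z,z],-1)
    return (P-d["t"])@d["R"], z>0
def pix(d,u,v):
    P,_=cloud(d); return P[v,u]
def band(P,ok,c,r,z0,z1):
    m=ok&(np.hypot(P[...,0]-c[0],P[...,1]-c[1])<r)&(P[...,2]>z0)&(P[...,2]<z1)
    return P[m]
def mec(p):
    (c,r)=cv2.minEnclosingCircle(p[:,:2].astype(np.float32)*1000)
    return np.array(c)/1000,r/1000
E
python3 - <<'E'
from h import *
np.set_printoptions(precision=4,suppress=True)
for n in("top","scene"):
    d=dict(np.load(n+"0.npz")); P,ok=cloud(d)
    if n=="top":
        g={k:P[v,u] for k,(u,v) in dict(green=(271,175),yel=(295,182),jar=(252,192),tray=(382,230),block=(154,226),tape=(232,249),pot=(380,157),bench=(330,250)).items()}
        print(g)
    for k,zt,r in(("green",.069,.04),("yel",.107,.05),("jar",.087,.045),("block",.024,.08),("pot",.078,.05)):
        c=g[k][:2]
        for _ in range(2):
            p=band(P,ok,c,r,zt-.007,zt+.008); 
            c=(p[:,:2].max(0)+p[:,:2].min(0))/2
        print(n,k,len(p),"mean",p.mean(0),"mec",mec(p))
    # tray & board by color: blue ; board z 8mm
    col=d["color"].astype(int)
    m=(col[...,2]>col[...,0]+50)&ok&(abs(P[...,0]-g["tray"][0])<.2)&(abs(P[...,1]-g["tray"][1])<.2)&(P[...,2]>.015)&(P[...,2]<.045)
    p=P[m]; print(n,"tray",cv2.minAreaRect((p[:,:2]*1000).astype(np.float32)),np.median(p[:,2]))
    c=g["green"]; m=ok&(np.hypot(P[...,0]-c[0],P[...,1]-c[1])<.16)
    for z0,z1 in((.004,.013),(.064,.075),(.054,.062)):
        p=P[m&(P[...,2]>z0)&(P[...,2]<z1)]; print(z0,len(p),cv2.minAreaRect((p[:,:2]*1000).astype(np.float32)))
    c=g["tape"]; p=band(P,ok,c,.07,.055,.072); print("tape",cv2.minAreaRect((p[:,:2]*1000).astype(np.float32)))
E
```

```text
{'green': array([0.5777, 0.0221, 0.0697]), 'yel': array([ 0.554 , -0.037 ,  0.1076]), 'jar': array([0.5318, 0.069 , 0.086 ]), 'tray': array([ 0.4435, -0.2649,  0.0218]), 'block': array([0.4508, 0.3239, 0.0239]), 'tape': array([0.3911, 0.1182, 0.0659]), 'pot': array([ 0.6406, -0.2687, -0.0029]), 'bench': array([ 0.3919, -0.1319,  0.0067])}
top green 391 mean [0.5844 0.0233 0.0691] mec (array([0.5884, 0.0208]), 0.03445211791992187)
top yel 577 mean [ 0.5586 -0.0406  0.107 ] mec (array([ 0.5588, -0.0407]), 0.034043418884277345)
top jar 411 mean [0.5338 0.0709 0.0876] mec (array([0.5344, 0.0712]), 0.028817205429077147)
top block 1402 mean [0.4519 0.3239 0.0258] mec (array([0.445 , 0.3172]), 0.06643081665039062)
top pot 121 mean [ 0.6335 -0.2576  0.0789] mec (array([ 0.6308, -0.2561]), 0.034447216033935545)
top tray ((441.79840087890625, -262.2578430175781), (130.32232666015625, 217.44371032714844), 77.0899887084961) 0.025882373973951472
0.004 3906 ((531.8829345703125, 19.931503295898438), (225.7574005126953, 318.06842041015625), 3.0769829750061035)
0.064 688 ((569.1033325195312, 20.28327
[... 645 characters left out ...]
.325 ]), 0.055595603942871094)
scene pot 119 mean [ 0.6291 -0.2591  0.0758] mec (array([ 0.627 , -0.2589]), 0.03688943862915039)
scene tray ((439.9713439941406, -261.3774108886719), (131.59031677246094, 220.45260620117188), 77.15143585205078) 0.024414914871837376
0.004 2353 ((526.035400390625, 23.4356689453125), (314.6907958984375, 214.7200469970703), 88.76405334472656)
0.064 633 ((566.6942138671875, 20.285507202148438), (111.18284606933594, 202.02308654785156), 11.72807788848877)
0.054 249 ((563.6194458007812, 19.993667602539062), (108.11199951171875, 207.6142578125), 9.912359237670898)
tape ((391.9442443847656, 122.90757751464844), (44.00530242919922, 34.71873474121094), 65.46221160888672)
```

```bash
cat > plan.py <<'E'
import sys,numpy as np
from scipy.spatial.transform import Rotation as Ro
from station import ctrl
def go(x,y,z,yaw):  # yaw (deg): direction of the tool's y axis
    o=ctrl.get_obs(); R=Ro.from_rotvec(o["tool_rot"]).as_matrix()
    best=None
    for k in(0,180):
        a=np.radians(yaw+k); yy=np.array([np.cos(a),np.sin(a),0]); zz=np.array([0,0,-1.])
        T=np.stack([np.cross(yy,zz),yy,zz],1); w=Ro.from_matrix(R.T@T).as_rotvec()
        if best is None or np.linalg.norm(w)<np.linalg.norm(best[1]): best=(T,w,k)
    T,w,k=best; d=np.array([x,y,z])-o["tool_pos"]
    print("t%.2f"%o["t"],"pos",o["tool_pos"].round(4),"q",o["q"].round(2),"F",o["contact_force"].round(1),"open %.4f grip %.1f"%(o["opening"],o["grip_force"]))
    print("ydir now %.2f"%np.degrees(np.arctan2(R[1,1],R[0,1])),"turn/8deg",(np.degrees(w)/8).round(2),"shift/4cm (target axes)",(T.T@d/.04).round(3),"(now axes)",(R.T@d/.04).round(3))
if __name__=="__main__": go(*map(float,sys.argv[1:]))
E
python3 plan.py .558 -.041 .20 12.3
```

```text
t0.10 pos [ 0.2263 -0.5819  0.2045] q [-1.32  0.05  1.61  0.    1.48 -0.12] F [ 0.5  0.2 -0. ] open 0.0855 grip 0.0
ydir now -68.75 turn/8deg [-1.000e-02 -1.000e-02 -1.013e+01] shift/4cm (target axes) [11.446 10.983  0.112] (now axes) [12.629 -9.599  0.133]
```

drive_tool([
  {"translation": [0.8, -0.6, 0], "angular": [0, 0, 0], "gripper": 1},
  {"translation": [0.8, -0.6, 0], "angular": [0, 0, 0], "gripper": 1},
  {"translation": [0.8, -0.6, 0], "angular": [0, 0, 0], "gripper": 1},
  {"translation": [0.8, -0.6, 0], "angular": [0, 0, 0], "gripper": 1},
  {"translation": [0.8, -0.6, 0], "angular": [0, 0, 0], "gripper": 1},
  {"translation": [0.8, -0.6, 0], "angular": [0, 0, 0], "gripper": 1},
  {"translation": [0.8, -0.6, 0], "angular": [0, 0, 0], "gripper": 1},
  {"translation": [0.8, -0.6, 0], "angular": [0, 0, 0], "gripper": 1},
], force=40)

```text
t: 1.1
tool_pos: [0.3958, -0.3094, 0.2051]
tool_rot: [-3.087, -0.579, 0.001]
contact_force: [0.1, 0.6, -0.9]
opening: 0.0853
grip_force: 0.0
```

drive_tool([
  {"translation": [0.8, -0.6, 0], "angular": [0, 0, 0], "gripper": 1},
  {"translation": [0.8, -0.6, 0], "angular": [0, 0, 0], "gripper": 1},
  {"translation": [0.8, -0.6, 0], "angular": [0, 0, 0], "gripper": 1},
  {"translation": [0.8, -0.6, 0], "angular": [0, 0, 0], "gripper": 1},
  {"translation": [0.8, -0.6, 0], "angular": [0, 0, 0], "gripper": 1},
  {"translation": [0.8, -0.6, 0], "angular": [0, 0, 0], "gripper": 1},
  {"translation": [0.8, -0.6, 0], "angular": [0, 0, 0], "gripper": 1},
  {"translation": [0.8, -0.6, 0], "angular": [0, 0, 0], "gripper": 1},
])

```text
t: 2.1
tool_pos: [0.5648, -0.0378, 0.205]
tool_rot: [-3.088, -0.579, 0.001]
contact_force: [0.0, -0.6, 0.3]
opening: 0.0859
grip_force: 0.0
```

drive_tool([
  {"translation": [0, 0, 0], "angular": [0, 0, -1], "gripper": 1},
  {"translation": [0, 0, 0], "angular": [0, 0, -1], "gripper": 1},
  {"translation": [0, 0, 0], "angular": [0, 0, -1], "gripper": 1},
  {"translation": [0, 0, 0], "angular": [0, 0, -1], "gripper": 1},
  {"translation": [0, 0, 0], "angular": [0, 0, -1], "gripper": 1},
  {"translation": [0, 0, 0], "angular": [0, 0, -1], "gripper": 1},
  {"translation": [0, 0, 0], "angular": [0, 0, -1], "gripper": 1},
  {"translation": [0, 0, 0], "angular": [0, 0, -1], "gripper": 1},
])

```text
t: 3.1
tool_pos: [0.5641, -0.039, 0.2049]
tool_rot: [-2.306, -2.132, 0.001]
contact_force: [0.5, 0.2, -0.5]
opening: 0.0856
grip_force: 0.0
```

```bash
python3 plan.py .558 -.041 .13 12.3
```

```text
t3.10 pos [ 0.5641 -0.039   0.2049] q [-0.2  -0.09  1.75  0.    1.48 -0.12] F [ 0.5  0.2 -0.5] open 0.0856 grip 0.0
ydir now -4.49 turn/8deg [-0.01 -0.   -2.1 ] shift/4cm (target axes) [-0.017 -0.16   1.873] (now axes) [-0.063 -0.146  1.873]
```

drive_tool([
  {"translation": [0, 0, 0], "angular": [0, 0, -1], "gripper": 1},
  {"translation": [0, 0, 0], "angular": [0, 0, -1], "gripper": 1},
  {"translation": [-0.02, -0.16, 0.5], "angular": [0, 0, -0.1], "gripper": 1},
  {"translation": [0, 0, 0.7], "angular": [0, 0, 0], "gripper": 1},
  {"translation": [0, 0, 0.67], "angular": [0, 0, 0], "gripper": 1},
  {"translation": [0, 0, 0], "angular": [0, 0, 0], "gripper": 1},
])

```text
t: 3.85
tool_pos: [0.5551, -0.0406, 0.1262]
tool_rot: [-1.974, -2.435, 0.006]
contact_force: [-0.6, -0.1, -0.6]
opening: 0.0856
grip_force: 0.0
```

```bash
python3 plan.py .558 -.041 .049 12.3; python3 - <<'E'
from station import ctrl
import cv2
for n in("wrist","scene"):
    d=ctrl.get_image(n); cv2.imwrite(f"pics/{n}1.png",d["color"][:,:,::-1])
E
```

```text
t3.85 pos [ 0.5551 -0.0406  0.1262] q [-0.21 -0.04  1.84 -0.    1.35 -0.42] F [-0.6 -0.1 -0.6] open 0.0856 grip 0.0
ydir now 11.95 turn/8deg [-0.05 -0.02 -0.04] shift/4cm (target axes) [-0.024  0.068  1.931] (now axes) [-0.03   0.083  1.93 ]
```

View pics/wrist1.png

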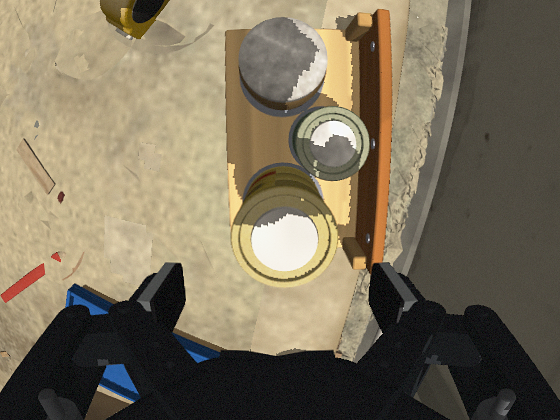

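The wrist view shows the fingertips at columns ~165 and ~390 straddling the yellow tin's lid (285,240), closing along the stand's x with room before the back board; jar at (283,62), green tin at (330,143).

drive_tool([
  {"translation": [-0.02, 0.07, 0], "angular": [-0.05, -0.02, -0.04], "gripper": 1},
  {"translation": [0, 0, 0.5], "angular": [0, 0, 0], "gripper": 1},
  {"translation": [0, 0, 0.5], "angular": [0, 0, 0], "gripper": 1},
  {"translation": [0, 0, 0.5], "angular": [0, 0, 0], "gripper": 1},
  {"translation": [0, 0, 0.4], "angular": [0, 0, 0], "gripper": 1},
  {"translation": [0, 0, 0], "angular": [0, 0, 0], "gripper": 1},
])

```text
t: 4.7
tool_pos: [0.5602, -0.0411, 0.0523]
tool_rot: [1.968, 2.446, 0.003]
contact_force: [0.6, 0.5, -0.3]
opening: 0.0854
grip_force: 0.0
```

```bash
python3 plan.py .558 -.041 .049 12.3
```

```text
t4.70 pos [ 0.5602 -0.0411  0.0523] q [-0.21  0.05  1.89  0.    1.2  -0.42] F [ 0.6  0.5 -0.3] open 0.0854 grip 0.0
ydir now 12.37 turn/8deg [0.02 0.01 0.01] shift/4cm (target axes) [ 0.014 -0.054  0.082] (now axes) [ 0.014 -0.054  0.082]
```

drive_tool([
  {"translation": [0.01, -0.05, 0.05], "angular": [0, 0, 0], "gripper": 1},
  {"translation": [0, 0, 0], "angular": [0, 0, 0], "gripper": 1},
  {"translation": [0, 0, 0], "angular": [0, 0, 0], "gripper": 0.75},
  {"translation": [0, 0, 0], "angular": [0, 0, 0], "gripper": 0.6},
  {"translation": [0, 0, 0], "angular": [0, 0, 0], "gripper": 0.6},
  {"translation": [0, 0, 0], "angular": [0, 0, 0], "gripper": 0.6},
], force=40)

```text
t: 5.45
tool_pos: [0.5607, -0.0417, 0.0539]
tool_rot: [1.964, 2.441, 0.007]
contact_force: [-0.8, 0.3, 6.2]
opening: 0.0663
grip_force: 46.2
```

```bash
python3 plan.py .558 -.041 .15 12.3
```

```text
t5.45 pos [ 0.5607 -0.0417  0.0539] q [-0.21  0.04  1.89  0.    1.2  -0.42] F [-0.8  0.3  6.2] open 0.0663 grip 46.2
ydir now 12.37 turn/8deg [0.06 0.03 0.01] shift/4cm (target axes) [ 0.031 -0.062 -2.401] (now axes) [ 0.022 -0.041 -2.402]
```

drive_tool([
  {"translation": [0, 0, 0], "angular": [0, 0, 0], "gripper": 0.6},
  {"translation": [0, 0, -0.1], "angular": [0, 0, 0], "gripper": 0.6},
  {"translation": [0, 0, -0.2], "angular": [0, 0, 0], "gripper": 0.6},
  {"translation": [0, 0, 0], "angular": [0, 0, 0], "gripper": 0.6},
  {"translation": [0, 0, 0], "angular": [0, 0, 0], "gripper": 0.6},
])

```text
t: 6.08
tool_pos: [0.5594, -0.0413, 0.0644]
tool_rot: [1.966, 2.443, 0.005]
contact_force: [-0.2, -0.5, -3.1]
opening: 0.0661
grip_force: 45.5
```

```bash
python3 plan.py .558 -.041 .15 12.3; python3 - <<'E'
from station import ctrl
import cv2
for i in range(3):
    d=ctrl.get_image("wrist" if i==2 else "scene"); o=ctrl.get_obs();print(o["tool_pos"],o["contact_force"])
cv2.imwrite("pics/w2.png",d["color"][:,:,::-1])
E
```

```text
t6.08 pos [ 0.5594 -0.0413  0.0644] q [-0.21  0.03  1.89  0.    1.22 -0.42] F [-0.2 -0.5 -3.1] open 0.0661 grip 45.5
ydir now 12.37 turn/8deg [0.05 0.02 0.01] shift/4cm (target axes) [ 0.016 -0.033 -2.14 ] (now axes) [ 0.011 -0.019 -2.14 ]
[ 0.5593854  -0.04136093  0.06437347] [ 0.20004452  0.19134209 -4.20804142]
[ 0.55942212 -0.04135541  0.06436867] [-0.6574236  -0.65380208 -3.13839747]
[ 0.5594326  -0.04137715  0.06437289] [-1.06119663 -0.35856696 -3.51852719]
```

View pics/w2.png

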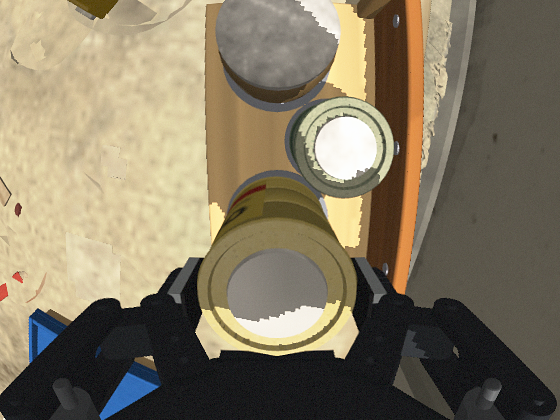

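The tin is held squarely between the pads (lid at (277,295)) and is lifting. Next: carry it to the tray.

```bash
python3 plan.py .492 -.274 .13 12.3
```

```text
t6.22 pos [ 0.5594 -0.0414  0.0644] q [-0.21  0.03  1.89  0.    1.22 -0.42] F [-1.1 -0.4 -3.5] open 0.0660 grip 45.5
ydir now 12.36 turn/8deg [0.04 0.02 0.01] shift/4cm (target axes) [-5.323 -2.886 -1.641] (now axes) [-5.324 -2.882 -1.645]
```

drive_tool([
  {"translation": [0, 0, -0.4], "angular": [0, 0, 0], "gripper": 0.6},
  {"translation": [0, 0, -0.6], "angular": [0, 0, 0], "gripper": 0.6},
  {"translation": [0, 0, -0.65], "angular": [0, 0, 0], "gripper": 0.6},
  {"translation": [-0.3, -0.15, 0], "angular": [0, 0, 0], "gripper": 0.6},
  {"translation": [-0.6, -0.35, 0], "angular": [0, 0, 0], "gripper": 0.6},
  {"translation": [-0.7, -0.4, 0], "angular": [0, 0, 0], "gripper": 0.6},
  {"translation": [-0.7, -0.4, 0], "angular": [0, 0, 0], "gripper": 0.6},
  {"translation": [-0.7, -0.4, 0], "angular": [0, 0, 0], "gripper": 0.6},
])

```text
t: 7.22
tool_pos: [0.5172, -0.1745, 0.1295]
tool_rot: [1.967, 2.443, 0.005]
contact_force: [0.3, 0.4, -3.7]
opening: 0.0662
grip_force: 46.2
```

drive_tool([
  {"translation": [-0.7, -0.4, 0], "angular": [0, 0, 0], "gripper": 0.6},
  {"translation": [-0.7, -0.4, 0], "angular": [0, 0, 0], "gripper": 0.6},
  {"translation": [-0.6, -0.3, 0], "angular": [0, 0, 0], "gripper": 0.6},
  {"translation": [-0.3, -0.1, 0], "angular": [0, 0, 0], "gripper": 0.6},
  {"translation": [0, 0, 0], "angular": [0, 0, 0], "gripper": 0.6},
  {"translation": [0, 0, 0], "angular": [0, 0, 0], "gripper": 0.6},
])

```text
t: 7.98
tool_pos: [0.4914, -0.2725, 0.1302]
tool_rot: [1.965, 2.444, 0.006]
contact_force: [0.5, 0.4, -3.3]
opening: 0.066
grip_force: 46.2
```

```bash
python3 plan.py .492 -.274 .074 12.3
```

```text
t7.97 pos [ 0.4914 -0.2725  0.1302] q [-0.64 -0.04  1.84  0.    1.34 -0.86] F [ 0.5  0.4 -3.3] open 0.0660 grip 46.2
ydir now 12.40 turn/8deg [0.05 0.01 0.01] shift/4cm (target axes) [-0.041  0.007  1.405] (now axes) [-0.038 -0.002  1.405]
```

drive_tool([
  {"translation": [0, 0, 0.5], "angular": [0.05, 0, 0], "gripper": 0.6},
  {"translation": [0, 0, 0.5], "angular": [0, 0, 0], "gripper": 0.6},
  {"translation": [0, 0, 0.3], "angular": [0, 0, 0], "gripper": 0.6},
  {"translation": [0, 0, 0.1], "angular": [0, 0, 0], "gripper": 0.6},
  {"translation": [0, 0, 0.04], "angular": [0, 0, 0], "gripper": 0.6},
  {"translation": [0, 0, 0], "angular": [0, 0, 0], "gripper": 0.6},
])

```text
t: 8.72
tool_pos: [0.492, -0.2738, 0.0736]
tool_rot: [1.967, 2.445, -0.003]
contact_force: [-0.5, -0.8, -3.7]
opening: 0.0664
grip_force: 46.2
```

drive_tool([
  {"translation": [0, 0, 0.04], "angular": [0, 0, 0], "gripper": 0.6},
  {"translation": [0, 0, 0.02], "angular": [0, 0, 0], "gripper": 0.6},
  {"translation": [0, 0, 0], "angular": [0, 0, 0], "gripper": 0.6},
])

```text
t: 9.1
tool_pos: [0.4915, -0.2734, 0.0706]
tool_rot: [1.968, 2.446, -0.003]
contact_force: [0.6, 0.0, -2.7]
opening: 0.0662
grip_force: 46.2
```

drive_tool([
  {"translation": [0, 0, 0.02], "angular": [0, 0, 0], "gripper": 0.6},
  {"translation": [0, 0, 0.02], "angular": [0, 0, 0], "gripper": 0.6},
  {"translation": [0, 0, 0], "angular": [0, 0, 0], "gripper": 0.6},
])

```text
t: 9.48
tool_pos: [0.4918, -0.2738, 0.0702]
tool_rot: [1.967, 2.446, -0.004]
contact_force: [-3.7, 1.9, 5.2]
opening: 0.0663
grip_force: 46.8
```

drive_tool([
  {"translation": [0, 0, 0], "angular": [0, 0, 0], "gripper": 0.8},
  {"translation": [0, 0, 0], "angular": [0, 0, 0], "gripper": 0.9},
  {"translation": [0, 0, 0], "angular": [0, 0, 0], "gripper": 1},
  {"translation": [0, 0, -0.3], "angular": [0, 0, 0], "gripper": 1},
  {"translation": [0, 0, -0.6], "angular": [0, 0, 0], "gripper": 1},
  {"translation": [0, 0, -0.7], "angular": [0, 0, 0], "gripper": 1},
  {"translation": [0, 0, -0.4], "angular": [0, 0, 0], "gripper": 1},
  {"translation": [0, 0, 0], "angular": [0, 0, 0], "gripper": 1},
])

```text
t: 10.48
tool_pos: [0.4925, -0.2739, 0.1509]
tool_rot: [1.966, 2.443, -0.002]
contact_force: [-0.6, -0.1, 0.7]
opening: 0.0852
grip_force: 0.0
```

```bash
python3 plan.py .533 .071 .15 12.3
```

```text
t10.47 pos [ 0.4925 -0.2739  0.1509] q [-0.64 -0.06  1.82 -0.    1.38 -0.85] F [-0.6 -0.1  0.7] open 0.0852 grip 0.0
ydir now 12.37 turn/8deg [0.02 0.04 0.01] shift/4cm (target axes) [8.207 2.827 0.024] (now axes) [ 8.204  2.837 -0.015]
```

drive_tool([
  {"translation": [0.4, 0.1, 0], "angular": [0.02, 0.04, 0], "gripper": 1},
  {"translation": [0.9, 0.3, 0], "angular": [0, 0, 0], "gripper": 1},
  {"translation": [0.9, 0.3, 0], "angular": [0, 0, 0], "gripper": 1},
  {"translation": [0.9, 0.3, 0], "angular": [0, 0, 0], "gripper": 1},
  {"translation": [0.9, 0.3, 0], "angular": [0, 0, 0], "gripper": 1},
  {"translation": [0.9, 0.3, 0], "angular": [0, 0, 0], "gripper": 1},
  {"translation": [0.9, 0.3, 0], "angular": [0, 0, 0], "gripper": 1},
  {"translation": [0.9, 0.3, 0], "angular": [0, 0, 0], "gripper": 1},
])

```text
t: 11.48
tool_pos: [0.5186, 0.0097, 0.1476]
tool_rot: [-1.964, -2.443, 0.003]
contact_force: [0.8, -0.1, 1.1]
opening: 0.0857
grip_force: 0.0
```

drive_tool([
  {"translation": [0.9, 0.35, 0], "angular": [0, 0, 0], "gripper": 1},
  {"translation": [0.6, 0.28, 0], "angular": [0, 0, 0], "gripper": 1},
  {"translation": [0, 0, 0.6], "angular": [0, 0, 0], "gripper": 1},
  {"translation": [0, 0, 0.4], "angular": [0, 0, 0], "gripper": 1},
  {"translation": [0, 0, 0], "angular": [0, 0, 0], "gripper": 1},
  {"translation": [0, 0, 0], "angular": [0, 0, 0], "gripper": 1},
])

```text
t: 12.22
tool_pos: [0.5317, 0.0714, 0.1097]
tool_rot: [-1.967, -2.444, 0.001]
contact_force: [-0.5, -1.0, 0.3]
opening: 0.0856
grip_force: 0.0
```

```bash
python3 plan.py .533 .071 .034 12.3; python3 - <<'E'
from station import ctrl
import cv2
for n in("wrist",):
    d=ctrl.get_image(n); cv2.imwrite(f"pics/{n}3.png",d["color"][:,:,::-1])
E
```

```text
t12.22 pos [0.5317 0.0714 0.1097] q [-0.01 -0.08  1.91  0.    1.32 -0.22] F [-0.5 -1.   0.3] open 0.0856 grip 0.0
ydir now 12.34 turn/8deg [-0.02 -0.02  0.  ] shift/4cm (target axes) [-0.015  0.029  1.892] (now axes) [-0.021  0.034  1.892]
```

View pics/wrist3.png

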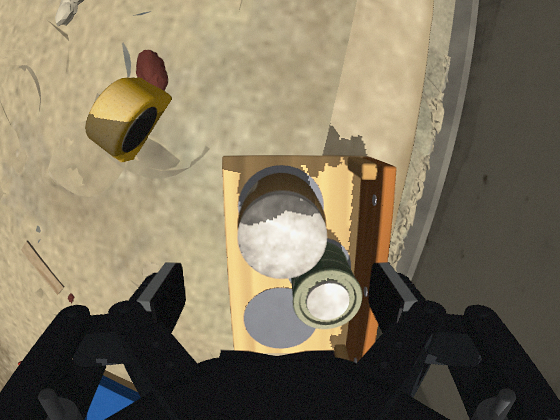

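The jar's lid (282,235) lies between the open fingers (centre column ~277); the grey spot left by the yellow tin is at (280,318), and the green tin stands clear at (328,297).

drive_tool([
  {"translation": [-0.01, 0.03, 0.3], "angular": [0, 0, 0], "gripper": 1},
  {"translation": [0, 0, 0.5], "angular": [0, 0, 0], "gripper": 1},
  {"translation": [0, 0, 0.5], "angular": [0, 0, 0], "gripper": 1},
  {"translation": [0, 0, 0.4], "angular": [0, 0, 0], "gripper": 1},
  {"translation": [0, 0, 0.15], "angular": [0, 0, 0], "gripper": 1},
  {"translation": [0, 0, 0], "angular": [0, 0, 0], "gripper": 1},
  {"translation": [0, 0, 0], "angular": [0, 0, 0], "gripper": 1},
])

```text
t: 13.15
tool_pos: [0.5334, 0.0716, 0.0363]
tool_rot: [-1.968, -2.446, -0.001]
contact_force: [0.9, -0.2, -0.9]
opening: 0.0852
grip_force: 0.0
```

```bash
python3 plan.py .533 .071 .034 12.3
```

```text
t13.15 pos [0.5334 0.0716 0.0363] q [-0.01  0.02  1.95  0.    1.18 -0.22] F [ 0.9 -0.2 -0.9] open 0.0852 grip 0.0
ydir now 12.37 turn/8deg [-0.01 -0.02  0.01] shift/4cm (target axes) [-0.012 -0.013  0.057] (now axes) [-0.012 -0.013  0.057]
```

drive_tool([
  {"translation": [0, 0, 0], "angular": [0, 0, 0], "gripper": 0.75},
  {"translation": [0, 0, 0], "angular": [0, 0, 0], "gripper": 0.55},
  {"translation": [0, 0, 0], "angular": [0, 0, 0], "gripper": 0.55},
  {"translation": [0, 0, 0], "angular": [0, 0, 0], "gripper": 0.55},
  {"translation": [0, 0, -0.1], "angular": [0, 0, 0], "gripper": 0.55},
  {"translation": [0, 0, -0.2], "angular": [0, 0, 0], "gripper": 0.55},
  {"translation": [0, 0, 0], "angular": [0, 0, 0], "gripper": 0.55},
  {"translation": [0, 0, 0], "angular": [0, 0, 0], "gripper": 0.55},
])

```text
t: 14.15
tool_pos: [0.5323, 0.0715, 0.0471]
tool_rot: [-1.966, -2.444, 0.001]
contact_force: [-0.5, 0.3, -5.2]
opening: 0.0611
grip_force: 44.3
```

```bash
python3 plan.py .39 -.25 .14 12.3
```

```text
t14.15 pos [0.5323 0.0715 0.0471] q [-0.01  0.    1.94  0.    1.2  -0.22] F [-0.5  0.3 -5.2] open 0.0611 grip 44.3
ydir now 12.36 turn/8deg [-0.03 -0.02  0.01] shift/4cm (target axes) [-7.095 -5.189 -2.323] (now axes) [-7.083 -5.205 -2.325]
```

drive_tool([
  {"translation": [0, 0, -0.5], "angular": [0, 0, 0], "gripper": 0.55},
  {"translation": [0, 0, -0.9], "angular": [0, 0, 0], "gripper": 0.55},
  {"translation": [0, 0, -0.9], "angular": [0, 0, 0], "gripper": 0.55},
  {"translation": [-0.3, -0.2, 0], "angular": [0, 0, 0], "gripper": 0.55},
  {"translation": [-0.7, -0.5, 0], "angular": [0, 0, 0], "gripper": 0.55},
  {"translation": [-0.8, -0.6, 0], "angular": [0, 0, 0], "gripper": 0.55},
  {"translation": [-0.8, -0.6, 0], "angular": [0, 0, 0], "gripper": 0.55},
  {"translation": [-0.8, -0.6, 0], "angular": [0, 0, 0], "gripper": 0.55},
])

```text
t: 15.15
tool_pos: [0.4623, -0.0843, 0.1375]
tool_rot: [-1.966, -2.443, 0.003]
contact_force: [0.2, -0.4, -3.1]
opening: 0.0607
grip_force: 45.1
```

drive_tool([
  {"translation": [-0.8, -0.6, 0], "angular": [0, 0, 0], "gripper": 0.55},
  {"translation": [-0.8, -0.6, 0], "angular": [0, 0, 0], "gripper": 0.55},
  {"translation": [-0.8, -0.6, 0], "angular": [0, 0, 0], "gripper": 0.55},
  {"translation": [-0.7, -0.5, 0], "angular": [0, 0, 0], "gripper": 0.55},
  {"translation": [-0.4, -0.3, 0], "angular": [0, 0, 0], "gripper": 0.55},
  {"translation": [-0.2, -0.1, 0], "angular": [0, 0, 0], "gripper": 0.55},
  {"translation": [0, 0, 0], "angular": [0, 0, 0], "gripper": 0.55},
  {"translation": [0, 0, 0], "angular": [0, 0, 0], "gripper": 0.55},
])

```text
t: 16.15
tool_pos: [0.3907, -0.2499, 0.1388]
tool_rot: [-1.965, -2.445, 0.0]
contact_force: [1.1, 0.1, -3.3]
opening: 0.0611
grip_force: 45.1
```

```bash
python3 plan.py .39 -.25 .056 12.3; python3 - <<'E'
from h import *
from station import ctrl
d=ctrl.get_image("scene");P,ok=cloud(d)
p=band(P,ok,(.492,-.274),.06,.114,.131);print("yel",len(p),p.mean(0),mec(p))
E
```

```text
t16.15 pos [ 0.3907 -0.2499  0.1388] q [-0.73 -0.3   2.04 -0.    1.4  -0.95] F [ 1.1  0.1 -3.3] open 0.0611 grip 45.1
ydir now 12.41 turn/8deg [-0.02 -0.03  0.01] shift/4cm (target axes) [ 1.000e-03 -1.700e-02  2.071e+00] (now axes) [-0.006 -0.011  2.071]
yel 334 [ 0.48651875 -0.27043275  0.12121947] (array([ 0.48566931, -0.27452008]), 0.03590958023071289)
```

drive_tool([
  {"translation": [0, 0, 0.5], "angular": [0, 0, 0], "gripper": 0.55},
  {"translation": [0, 0, 0.7], "angular": [0, 0, 0], "gripper": 0.55},
  {"translation": [0, 0, 0.5], "angular": [0, 0, 0], "gripper": 0.55},
  {"translation": [0, 0, 0.25], "angular": [0, 0, 0], "gripper": 0.55},
  {"translation": [0, 0, 0.1], "angular": [0, 0, 0], "gripper": 0.55},
  {"translation": [0, 0, 0.03], "angular": [0, 0, 0], "gripper": 0.55},
  {"translation": [0, 0, 0], "angular": [0, 0, 0], "gripper": 0.55},
])

```text
t: 17.08
tool_pos: [0.3909, -0.2509, 0.0569]
tool_rot: [-1.968, -2.446, 0.001]
contact_force: [-0.6, -0.5, -3.1]
opening: 0.0608
grip_force: 45.2
```

drive_tool([
  {"translation": [0, 0, 0.03], "angular": [0, 0, 0], "gripper": 0.55},
  {"translation": [0, 0, 0.02], "angular": [0, 0, 0], "gripper": 0.55},
  {"translation": [0, 0, 0], "angular": [0, 0, 0], "gripper": 0.55},
])

```text
t: 17.45
tool_pos: [0.3904, -0.2505, 0.0541]
tool_rot: [-1.967, -2.445, 0.001]
contact_force: [0.3, -0.1, -3.8]
opening: 0.0612
grip_force: 45.2
```

drive_tool([
  {"translation": [0, 0, 0.02], "angular": [0, 0, 0], "gripper": 0.55},
  {"translation": [0, 0, 0.02], "angular": [0, 0, 0], "gripper": 0.55},
  {"translation": [0, 0, 0], "angular": [0, 0, 0], "gripper": 0.55},
])

```text
t: 17.82
tool_pos: [0.3906, -0.2506, 0.053]
tool_rot: [-1.967, -2.445, 0.001]
contact_force: [-0.6, 0.7, -0.4]
opening: 0.0614
grip_force: 45.6
```

drive_tool([
  {"translation": [0, 0, 0.02], "angular": [0, 0, 0], "gripper": 0.55},
  {"translation": [0, 0, 0], "angular": [0, 0, 0], "gripper": 0.55},
])

```text
t: 18.08
tool_pos: [0.3906, -0.2507, 0.053]
tool_rot: [-1.967, -2.445, 0.001]
contact_force: [-3.2, 2.4, 6.5]
opening: 0.061
grip_force: 46.2
```

drive_tool([
  {"translation": [0, 0, 0], "angular": [0, 0, 0], "gripper": 0.75},
  {"translation": [0, 0, 0], "angular": [0, 0, 0], "gripper": 0.9},
  {"translation": [0, 0, 0], "angular": [0, 0, 0], "gripper": 1},
  {"translation": [0, 0, -0.3], "angular": [0, 0, 0], "gripper": 1},
  {"translation": [0, 0, -0.6], "angular": [0, 0, 0], "gripper": 1},
  {"translation": [0, 0, -0.8], "angular": [0, 0, 0], "gripper": 1},
  {"translation": [0, 0, -0.8], "angular": [0, 0, 0], "gripper": 1},
  {"translation": [0, 0, 0], "angular": [0, 0, 0], "gripper": 1},
])

```text
t: 19.08
tool_pos: [0.3926, -0.2523, 0.1558]
tool_rot: [1.967, 2.445, -0.001]
contact_force: [0.2, 0.0, 0.8]
opening: 0.0857
grip_force: 0.0
```

```bash
python3 plan.py .5795 .0229 .15 102.3
```

```text
t19.07 pos [ 0.3926 -0.2523  0.1558] q [-0.73 -0.31  2.03 -0.    1.42 -0.95] F [0.2 0.  0.8] open 0.0857 grip 0.0
ydir now 12.37 turn/8deg [-1.000e-02  3.000e-02 -1.124e+01] shift/4cm (target axes) [-6.031  5.726  0.145] (now axes) [5.719 6.037 0.136]
```

drive_tool([
  {"translation": [0.4, 0.4, 0], "angular": [0, 0, 0], "gripper": 1},
  {"translation": [0.7, 0.75, 0], "angular": [0, 0, 0], "gripper": 1},
  {"translation": [0.8, 0.8, 0], "angular": [0, 0, 0], "gripper": 1},
  {"translation": [0.8, 0.85, 0], "angular": [0, 0, 0], "gripper": 1},
  {"translation": [0.8, 0.85, 0], "angular": [0, 0, 0], "gripper": 1},
  {"translation": [0.8, 0.85, 0], "angular": [0, 0, 0], "gripper": 1},
  {"translation": [0.8, 0.85, 0], "angular": [0, 0, 0], "gripper": 1},
  {"translation": [0.6, 0.65, 0], "angular": [0, 0, 0], "gripper": 1},
])

```text
t: 20.08
tool_pos: [0.5765, 0.0252, 0.1504]
tool_rot: [-1.965, -2.445, 0.002]
contact_force: [0.2, -0.2, 0.3]
opening: 0.0854
grip_force: 0.0
```

drive_tool([
  {"translation": [0, 0, 0], "angular": [0, 0, -1], "gripper": 1},
  {"translation": [0, 0, 0], "angular": [0, 0, -1], "gripper": 1},
  {"translation": [0, 0, 0], "angular": [0, 0, -1], "gripper": 1},
  {"translation": [0, 0, 0], "angular": [0, 0, -1], "gripper": 1},
  {"translation": [0, 0, 0], "angular": [0, 0, -1], "gripper": 1},
  {"translation": [0, 0, 0], "angular": [0, 0, -1], "gripper": 1},
  {"translation": [0, 0, 0], "angular": [0, 0, -1], "gripper": 1},
  {"translation": [0, 0, 0], "angular": [0, 0, -1], "gripper": 1},
])

```text
t: 21.08
tool_pos: [0.5756, 0.0235, 0.1503]
tool_rot: [-0.365, -3.115, -0.003]
contact_force: [0.2, 0.2, 0.4]
opening: 0.0855
grip_force: 0.0
```

drive_tool([
  {"translation": [0, 0, 0], "angular": [0, 0, -1], "gripper": 1},
  {"translation": [0, 0, 0], "angular": [0, 0, -1], "gripper": 1},
  {"translation": [0, 0, 0], "angular": [0, 0, -1], "gripper": 1},
  {"translation": [0, 0, 0], "angular": [0, 0, -0.25], "gripper": 1},
  {"translation": [0, 0, 0], "angular": [0, 0, 0], "gripper": 1},
])

```text
t: 21.7
tool_pos: [0.576, 0.0235, 0.151]
tool_rot: [0.335, -3.12, -0.004]
contact_force: [-0.6, -0.1, 0.4]
opening: 0.0853
grip_force: 0.0
```

```bash
python3 plan.py .5795 .0229 .1 102.3;  python3 - <<'E'
from h import *
from station import ctrl
for n in("scene","top"):
    d=ctrl.get_image(n);P,ok=cloud(d); cv2.imwrite(f"pics/{n}4.png",d["color"][:,:,::-1])
    for k,c,z,r in(("green",(.5795,.0229),.069,.034),("yel",(.492,-.274),.123,.05),("jar",(.39,-.25),.103,.05)):
        p=band(P,ok,c,r,z-.007,z+.007)
        if len(p)>20: print(n,k,len(p),p.mean(0),mec(p),p.min(0),p.max(0))
d=ctrl.get_image("wrist"); cv2.imwrite("pics/wrist4.png",d["color"][:,:,::-1])
E
```

```text
t21.70 pos [0.576  0.0235 0.151 ] q [-0.09 -0.02  1.78  0.    1.39 -1.87] F [-0.6 -0.1  0.4] open 0.0853 grip 0.0
ydir now 102.28 turn/8deg [ 0.02 -0.03 -0.  ] shift/4cm (target axes) [-0.083 -0.033  1.275] (now axes) [-0.088 -0.037  1.274]
scene green 267 [0.57845931 0.0234334  0.06744041] (array([0.5822005 , 0.02262639]), 0.030954658508300783) [ 0.55204702 -0.00367889  0.06222091] [0.61266582 0.04880275 0.07376882]
scene yel 313 [ 0.48685441 -0.27170586  0.12152773] (array([ 0.48666858, -0.27393597]), 0.0359522705078125) [ 0.45454134 -0.30856218  0.11607334] [ 0.52040694 -0.23879684  0.12696783]
scene jar 258 [ 0.3870072  -0.24881257  0.10220839] (array([ 0.38735596, -0.2501937 ]), 0.03024365234375) [ 0.35916731 -0.28013788  0.09650731] [ 0.41656113 -0.22075848  0.10770588]
top green 203 [0.57069763 0.02184237 0.06920131] (array([0.57794885, 0.02204141]), 0.026481027603149413) [ 0.55407478 -0.0032546   0.06216104] [0.58791718 0.04739911 0.07543014]
top yel 612 [ 0.48949937 -0.2725991   0.12295142] (array([ 0.49035419, -0.27337167]), 0.034494117736816404) [ 0.45756684 -0.30571427  0.11623996] [ 0.52349067 -0.23952501  0.12996695]
top jar 447 [ 0.38994973 -0.25075532  0.1035076 ] (array([ 0.3899335 , -0.25105473]), 0.028944261550903322) [ 0.36275685 -0.27950488  0.09630258] [ 0.41839519 -0.22212975  0.1098222 ]
```

View pics/wrist4.png

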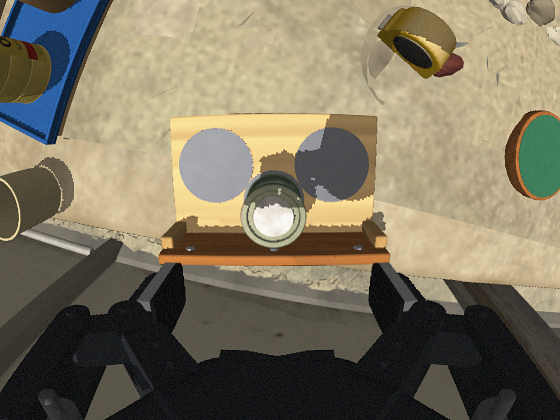

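The green tin (272,218) stands clear of both sides now, the two grey spots are visible at (216,163) and (333,163), and the fingers straddle the tin along the stand's y. The yellow tin and jar stand upright in the tray (tops at 0.123 and 0.103 m).

drive_tool([
  {"translation": [-0.12, -0.05, 0.5], "angular": [0, 0, 0], "gripper": 1},
  {"translation": [0, 0, 0.5], "angular": [0, 0, 0], "gripper": 1},
  {"translation": [0, 0, 0.5], "angular": [0, 0, 0], "gripper": 1},
  {"translation": [0, 0, 0.5], "angular": [0, 0, 0], "gripper": 1},
  {"translation": [0, 0, 0.5], "angular": [0, 0, 0], "gripper": 1},
  {"translation": [0, 0, 0.4], "angular": [0, 0, 0], "gripper": 1},
  {"translation": [0, 0, 0.2], "angular": [0, 0, 0], "gripper": 1},
  {"translation": [0, 0, 0], "angular": [0, 0, 0], "gripper": 1},
])

```text
t: 22.85
tool_pos: [0.5808, 0.0228, 0.0271]
tool_rot: [0.338, -3.119, -0.004]
contact_force: [0.4, -0.8, 0.4]
opening: 0.085
grip_force: 0.0
```

```bash
python3 plan.py .581 .0225 .025 102.3
```

```text
t22.85 pos [0.5808 0.0228 0.0271] q [-0.09  0.13  1.85  0.    1.17 -1.88] F [ 0.4 -0.8  0.4] open 0.0850 grip 0.0
ydir now 102.36 turn/8deg [ 0.02 -0.03  0.01] shift/4cm (target axes) [-0.003 -0.009  0.052] (now axes) [-0.003 -0.009  0.052]
```

drive_tool([
  {"translation": [0, 0, 0], "angular": [0, 0, 0], "gripper": 0.7},
  {"translation": [0, 0, 0], "angular": [0, 0, 0], "gripper": 0.45},
  {"translation": [0, 0, 0], "angular": [0, 0, 0], "gripper": 0.45},
  {"translation": [0, 0, 0], "angular": [0, 0, 0], "gripper": 0.45},
  {"translation": [0, 0, 0], "angular": [0, 0, 0], "gripper": 0.45},
], force=30)

```text
t: 23.48
tool_pos: [0.582, 0.0227, 0.0289]
tool_rot: [0.338, -3.122, -0.003]
contact_force: [-0.1, -0.6, 6.3]
opening: 0.0519
grip_force: 31.7
```

drive_tool([
  {"translation": [0, 0, -0.1], "angular": [0, 0, 0], "gripper": 0.45},
  {"translation": [0, 0, -0.2], "angular": [0, 0, 0], "gripper": 0.45},
  {"translation": [0, 0, 0], "angular": [0, 0, 0], "gripper": 0.45},
  {"translation": [0, 0, 0], "angular": [0, 0, 0], "gripper": 0.45},
])

```text
t: 23.98
tool_pos: [0.5809, 0.0228, 0.0394]
tool_rot: [0.338, -3.12, -0.004]
contact_force: [-0.1, -0.6, -1.2]
opening: 0.0523
grip_force: 31.6
```

```bash
python3 plan.py .452 .325 .14 102.3; python3 - <<'E'
from h import *
from station import ctrl
ctrl.get_image
for n in("scene0","top0","top"):
    d=dict(np.load(n+".npz")) if n[-1]=="0" else ctrl.get_image(n);P,ok=cloud(d);c=d["color"].astype(int)
    m=ok&(np.hypot(P[...,0]-.45,P[...,1]-.325)<.08)&(c[...,1]>c[...,0]+25)&(c[...,1]>c[...,2]+10)&(abs(P[...,2]-.024)<.012)
    p=P[m];print(n,len(p),p.mean(0),mec(p))
E
```

```text
t23.98 pos [0.5809 0.0228 0.0394] q [-0.09  0.11  1.84  0.    1.19 -1.88] F [-0.1 -0.6 -1.2] open 0.0523 grip 31.6
ydir now 102.36 turn/8deg [ 0.02 -0.02  0.01] shift/4cm (target axes) [ 1.539  8.067 -2.514] (now axes) [ 1.537  8.076 -2.486]
scene0 1418 [0.45108555 0.32602347 0.02452178] (array([0.45164264, 0.3249812 ]), 0.04872560501098633)
top0 1072 [0.45133143 0.32551835 0.02625721] (array([0.45200055, 0.32547745]), 0.048423748016357425)
top 1077 [0.45117986 0.32567907 0.0260484 ] (array([0.45136356, 0.32577869]), 0.04862080764770508)
```

drive_tool([
  {"translation": [0, 0, -0.5], "angular": [0, 0, 0], "gripper": 0.45},
  {"translation": [0, 0, -0.9], "angular": [0, 0, 0], "gripper": 0.45},
  {"translation": [0, 0, -0.9], "angular": [0, 0, 0], "gripper": 0.45},
  {"translation": [0, 0.4, -0.2], "angular": [0, 0, 0], "gripper": 0.45},
  {"translation": [0.2, 0.8, 0], "angular": [0, 0, 0], "gripper": 0.45},
  {"translation": [0.2, 0.9, 0], "angular": [0, 0, 0], "gripper": 0.45},
  {"translation": [0.2, 0.9, 0], "angular": [0, 0, 0], "gripper": 0.45},
  {"translation": [0.2, 0.9, 0], "angular": [0, 0, 0], "gripper": 0.45},
])

```text
t: 25.02
tool_pos: [0.515, 0.1698, 0.1391]
tool_rot: [0.338, -3.118, -0.004]
contact_force: [-0.2, 0.8, -1.9]
opening: 0.052
grip_force: 31.9
```

drive_tool([
  {"translation": [0.2, 0.9, 0], "angular": [0, 0, 0], "gripper": 0.45},
  {"translation": [0.2, 0.9, 0], "angular": [0, 0, 0], "gripper": 0.45},
  {"translation": [0.2, 0.9, 0], "angular": [0, 0, 0], "gripper": 0.45},
  {"translation": [0.1, 0.8, 0], "angular": [0, 0, 0], "gripper": 0.45},
  {"translation": [0, 0.4, 0], "angular": [0, 0, 0], "gripper": 0.45},
  {"translation": [0, 0.2, 0], "angular": [0, 0, 0], "gripper": 0.45},
  {"translation": [0, 0, 0], "angular": [0, 0, 0], "gripper": 0.45},
  {"translation": [0, 0, 0], "angular": [0, 0, 0], "gripper": 0.45},
])

```text
t: 26.02
tool_pos: [0.4546, 0.3216, 0.1406]
tool_rot: [0.336, -3.12, -0.003]
contact_force: [-0.8, 0.1, -1.2]
opening: 0.0522
grip_force: 31.9
```

```bash
python3 plan.py .4525 .3257 .049 102.3; python3 - <<'E'
from h import *
from station import ctrl
d=ctrl.get_image("wrist"); cv2.imwrite("pics/wrist5.png",d["color"][:,:,::-1])
E
```

```text
t26.02 pos [0.4546 0.3216 0.1406] q [ 0.48 -0.06  1.83  0.    1.37 -1.31] F [-0.8  0.1 -1.2] open 0.0522 grip 31.9
ydir now 102.30 turn/8deg [ 0.02 -0.02  0.  ] shift/4cm (target axes) [0.03  0.112 2.289] (now axes) [0.023 0.107 2.29 ]
```

View pics/wrist5.png

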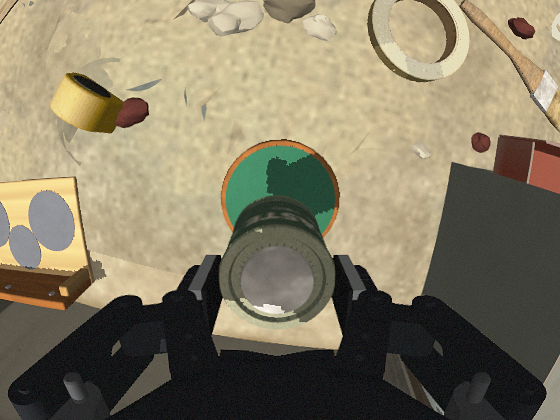

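The green tin is held upright between the pads (lid at (277,278)) just over the green block (280,190). The grey machine to the right is well clear.

drive_tool([
  {"translation": [0.03, 0.11, 0.4], "angular": [0, 0, 0], "gripper": 0.45},
  {"translation": [0, 0, 0.7], "angular": [0, 0, 0], "gripper": 0.45},
  {"translation": [0, 0, 0.7], "angular": [0, 0, 0], "gripper": 0.45},
  {"translation": [0, 0, 0.35], "angular": [0, 0, 0], "gripper": 0.45},
  {"translation": [0, 0, 0.1], "angular": [0, 0, 0], "gripper": 0.45},
  {"translation": [0, 0, 0.03], "angular": [0, 0, 0], "gripper": 0.45},
  {"translation": [0, 0, 0], "angular": [0, 0, 0], "gripper": 0.45},
])

```text
t: 26.95
tool_pos: [0.4527, 0.327, 0.0507]
tool_rot: [0.338, -3.122, -0.005]
contact_force: [0.1, -0.3, -0.4]
opening: 0.0522
grip_force: 31.9
```

drive_tool([
  {"translation": [0, 0, 0.03], "angular": [0, 0, 0], "gripper": 0.45},
  {"translation": [0, 0, 0.02], "angular": [0, 0, 0], "gripper": 0.45},
  {"translation": [0, 0, 0.02], "angular": [0, 0, 0], "gripper": 0.45},
  {"translation": [0, 0, 0], "angular": [0, 0, 0], "gripper": 0.45},
])

```text
t: 27.45
tool_pos: [0.4518, 0.3265, 0.0466]
tool_rot: [0.338, -3.12, -0.004]
contact_force: [-0.6, -0.7, -1.9]
opening: 0.0523
grip_force: 31.9
```

drive_tool([
  {"translation": [0, 0, 0.02], "angular": [0, 0, 0], "gripper": 0.45},
  {"translation": [0, 0, 0.02], "angular": [0, 0, 0], "gripper": 0.45},
  {"translation": [0, 0, 0], "angular": [0, 0, 0], "gripper": 0.45},
])

```text
t: 27.82
tool_pos: [0.4519, 0.3265, 0.0451]
tool_rot: [0.338, -3.12, -0.004]
contact_force: [-0.1, 0.7, -1.2]
opening: 0.0519
grip_force: 31.9
```

drive_tool([
  {"translation": [0, 0, 0.02], "angular": [0, 0, 0], "gripper": 0.45},
  {"translation": [0, 0, 0.01], "angular": [0, 0, 0], "gripper": 0.45},
  {"translation": [0, 0, 0], "angular": [0, 0, 0], "gripper": 0.45},
])

```text
t: 28.2
tool_pos: [0.4523, 0.3266, 0.0451]
tool_rot: [0.338, -3.121, -0.004]
contact_force: [-2.8, -1.3, 4.8]
opening: 0.052
grip_force: 32.5
```

Contact. Release, rise, and check.

drive_tool([
  {"translation": [0, 0, 0], "angular": [0, 0, 0], "gripper": 0.65},
  {"translation": [0, 0, 0], "angular": [0, 0, 0], "gripper": 0.85},
  {"translation": [0, 0, 0], "angular": [0, 0, 0], "gripper": 1},
  {"translation": [0, 0, -0.3], "angular": [0, 0, 0], "gripper": 1},
  {"translation": [0, 0, -0.7], "angular": [0, 0, 0], "gripper": 1},
  {"translation": [0, 0, -0.9], "angular": [0, 0, 0], "gripper": 1},
  {"translation": [0, 0, -0.9], "angular": [0, 0, 0], "gripper": 1},
  {"translation": [0, 0, 0], "angular": [0, 0, 0], "gripper": 1},
])

```text
t: 29.2
tool_pos: [0.4547, 0.3277, 0.1611]
tool_rot: [-0.338, 3.118, 0.009]
contact_force: [-0.1, -0.2, -0.1]
opening: 0.0853
grip_force: 0.0
```

```bash
python3 plan.py .4918 -.2738 .16 12.3; python3 - <<'E'
from h import *
from station import ctrl
for n in("scene","top"):
    d=ctrl.get_image(n);P,ok=cloud(d)
    p=band(P,ok,(.452,.326),.05,.078,.094);
    if len(p)>9: print(n,len(p),p.mean(0),mec(p))
E
```

```text
t29.20 pos [0.4547 0.3277 0.1611] q [ 0.49 -0.07  1.81  0.    1.39 -1.3 ] F [-0.1 -0.2 -0.1] open 0.0853 grip 0.0
ydir now 102.37 turn/8deg [ -0.     0.06 -11.24] shift/4cm (target axes) [14.889  2.298  0.027] (now axes) [  2.316 -14.886  -0.064]
scene 486 [0.44865826 0.32703074 0.08357897] (array([0.449483 , 0.3265972]), 0.027503616333007814)
top 145 [0.44825754 0.31486238 0.0853732 ] (array([0.45109735, 0.32057532]), 0.024943740844726562)
```

drive_tool([
  {"translation": [0.1, -0.5, 0], "angular": [0, 0, 0], "gripper": 1},
  {"translation": [0.1, -1, 0], "angular": [0, 0, 0], "gripper": 1},
  {"translation": [0.1, -1, 0], "angular": [0, 0, 0], "gripper": 1},
  {"translation": [0.2, -1, 0], "angular": [0, 0, 0], "gripper": 1},
  {"translation": [0.2, -1, 0], "angular": [0, 0, 0], "gripper": 1},
  {"translation": [0.2, -1, 0], "angular": [0, 0, 0], "gripper": 1},
  {"translation": [0.2, -1, 0], "angular": [0, 0, 0], "gripper": 1},
  {"translation": [0.2, -1, 0], "angular": [0, 0, 0], "gripper": 1},
])

```text
t: 30.3
tool_pos: [0.4641, 0.02, 0.1536]
tool_rot: [0.337, -3.118, -0.004]
contact_force: [-0.1, 0.4, 1.0]
opening: 0.0851
grip_force: 0.0
```

drive_tool([
  {"translation": [0.2, -1, 0], "angular": [0, 0, 0], "gripper": 1},
  {"translation": [0.2, -1, 0], "angular": [0, 0, 0], "gripper": 1},
  {"translation": [0.2, -1, 0], "angular": [0, 0, 0], "gripper": 1},
  {"translation": [0.1, -1, 0], "angular": [0, 0, 0], "gripper": 1},
  {"translation": [0.1, -1, 0], "angular": [0, 0, 0], "gripper": 1},
  {"translation": [0.1, -1, 0], "angular": [0, 0, 0], "gripper": 1},
  {"translation": [0.1, -1, 0], "angular": [0, 0, 0], "gripper": 1},
  {"translation": [0, -0.4, 0], "angular": [0, 0, 0], "gripper": 1},
])

```text
t: 31.3
tool_pos: [0.4883, -0.2773, 0.1529]
tool_rot: [0.333, -3.118, -0.007]
contact_force: [-0.6, 0.2, -0.5]
opening: 0.0856
grip_force: 0.0
```

drive_tool([
  {"translation": [0, 0, 0], "angular": [0, 0, 1], "gripper": 1},
  {"translation": [0, 0, 0], "angular": [0, 0, 1], "gripper": 1},
  {"translation": [0, 0, 0], "angular": [0, 0, 1], "gripper": 1},
  {"translation": [0, 0, 0], "angular": [0, 0, 1], "gripper": 1},
  {"translation": [0, 0, 0], "angular": [0, 0, 1], "gripper": 1},
  {"translation": [0, 0, 0], "angular": [0, 0, 1], "gripper": 1},
  {"translation": [0, 0, 0], "angular": [0, 0, 1], "gripper": 1},
  {"translation": [0, 0, 0], "angular": [0, 0, 1], "gripper": 1},
])

```text
t: 32.3
tool_pos: [0.489, -0.2747, 0.1534]
tool_rot: [-1.371, -2.82, -0.002]
contact_force: [0.4, -0.1, -0.3]
opening: 0.0857
grip_force: 0.0
```

drive_tool([
  {"translation": [0, 0, 0], "angular": [0, 0, 1], "gripper": 1},
  {"translation": [0, 0, 0], "angular": [0, 0, 1], "gripper": 1},
  {"translation": [0, 0, 0], "angular": [0, 0, 1], "gripper": 1},
  {"translation": [0, 0, 0], "angular": [0, 0, 0.25], "gripper": 1},
  {"translation": [0, 0, 0], "angular": [0, 0, 0], "gripper": 1},
])

```text
t: 32.92
tool_pos: [0.4895, -0.2752, 0.154]
tool_rot: [-1.964, -2.445, 0.001]
contact_force: [-0.5, -0.7, 0.5]
opening: 0.0854
grip_force: 0.0
```

```bash
python3 plan.py .4918 -.2738 .0702 12.3; python3 - <<'E'
from h import *
from station import ctrl
for n in("scene","top"):
    d=ctrl.get_image(n);P,ok=cloud(d)
    for c,z in(((.452,.326),.085),((.492,-.274),.123)):
        p=band(P,ok,c,.05,z-.007,z+.008);
        if len(p)>9: print(n,len(p),p.mean(0),mec(p))
E
```

```text
t32.92 pos [ 0.4895 -0.2752  0.154 ] q [-0.64 -0.06  1.81 -0.    1.39 -0.86] F [-0.5 -0.7  0.5] open 0.0854 grip 0.0
ydir now 12.46 turn/8deg [-0.02 -0.03  0.02] shift/4cm (target axes) [0.022 0.063 2.095] (now axes) [0.014 0.07  2.095]
scene 491 [0.44874813 0.32702566 0.08364734] (array([0.44979367, 0.32602478]), 0.027192436218261718)
scene 315 [ 0.48691957 -0.27163083  0.12152737] (array([ 0.48894272, -0.27446729]), 0.03521517181396484)
top 359 [0.45087807 0.32651961 0.08537274] (array([0.45140497, 0.3273172 ]), 0.027644407272338866)
top 128 [ 0.48619233 -0.27404951  0.12340376] (array([ 0.48949402, -0.27233136]), 0.03346644592285156)
```

Green tin is upright and within about 1 mm of the block's middle. Now the yellow tin back.

drive_tool([
  {"translation": [0.02, 0.06, 0.2], "angular": [0, 0, 0], "gripper": 1},
  {"translation": [0, 0, 0.5], "angular": [0, 0, 0], "gripper": 1},
  {"translation": [0, 0, 0.5], "angular": [0, 0, 0], "gripper": 1},
  {"translation": [0, 0, 0.5], "angular": [0, 0, 0], "gripper": 1},
  {"translation": [0, 0, 0.3], "angular": [0, 0, 0], "gripper": 1},
  {"translation": [0, 0, 0.08], "angular": [0, 0, 0], "gripper": 1},
  {"translation": [0, 0, 0], "angular": [0, 0, 0], "gripper": 1},
  {"translation": [0, 0, 0], "angular": [0, 0, 0], "gripper": 1},
])

```text
t: 34.02
tool_pos: [0.4925, -0.2746, 0.0723]
tool_rot: [-1.968, -2.446, 0.001]
contact_force: [-0.4, 0.6, -0.7]
opening: 0.0853
grip_force: 0.0
```

```bash
python3 plan.py .4918 -.2738 .0702 12.3
```

```text
t34.02 pos [ 0.4925 -0.2746  0.0723] q [-0.64  0.03  1.87 -0.    1.25 -0.86] F [-0.4  0.6 -0.7] open 0.0853 grip 0.0
ydir now 12.36 turn/8deg [-0.01 -0.01  0.01] shift/4cm (target axes) [ 0.022 -0.012  0.052] (now axes) [ 0.022 -0.012  0.052]
```

drive_tool([
  {"translation": [0.02, -0.01, 0.04], "angular": [0, 0, 0], "gripper": 1},
  {"translation": [0, 0, 0], "angular": [0, 0, 0], "gripper": 0.75},
  {"translation": [0, 0, 0], "angular": [0, 0, 0], "gripper": 0.6},
  {"translation": [0, 0, 0], "angular": [0, 0, 0], "gripper": 0.6},
  {"translation": [0, 0, 0], "angular": [0, 0, 0], "gripper": 0.6},
], force=40)

```text
t: 34.65
tool_pos: [0.4914, -0.2738, 0.0702]
tool_rot: [-1.967, -2.445, 0.001]
contact_force: [-2.2, -0.6, 3.1]
opening: 0.0665
grip_force: 45.8
```

drive_tool([
  {"translation": [0, 0, -0.1], "angular": [0, 0, 0], "gripper": 0.6},
  {"translation": [0, 0, -0.4], "angular": [0, 0, 0], "gripper": 0.6},
  {"translation": [0, 0, -0.6], "angular": [0, 0, 0], "gripper": 0.6},
  {"translation": [0, 0, -0.6], "angular": [0, 0, 0], "gripper": 0.6},
  {"translation": [0, 0, 0], "angular": [0, 0, 0], "gripper": 0.6},
  {"translation": [0, 0, 0], "angular": [0, 0, 0], "gripper": 0.6},
])

```text
t: 35.4
tool_pos: [0.491, -0.2731, 0.1367]
tool_rot: [-1.966, -2.444, 0.001]
contact_force: [-0.7, 0.7, -4.1]
opening: 0.0667
grip_force: 45.9
```

```bash
python3 plan.py .5594 -.0414 .14 12.3
```

```text
t35.40 pos [ 0.491  -0.2731  0.1367] q [-0.64 -0.04  1.82 -0.    1.36 -0.86] F [-0.7  0.7 -4.1] open 0.0667 grip 45.9
ydir now 12.37 turn/8deg [-0.03 -0.03  0.01] shift/4cm (target axes) [ 5.295  2.904 -0.081] (now axes) [ 5.292  2.91  -0.071]
```

drive_tool([
  {"translation": [0.3, 0.15, 0], "angular": [0, 0, 0], "gripper": 0.6},
  {"translation": [0.6, 0.35, 0], "angular": [0, 0, 0], "gripper": 0.6},
  {"translation": [0.7, 0.4, 0], "angular": [0, 0, 0], "gripper": 0.6},
  {"translation": [0.7, 0.4, 0], "angular": [0, 0, 0], "gripper": 0.6},
  {"translation": [0.7, 0.4, 0], "angular": [0, 0, 0], "gripper": 0.6},
  {"translation": [0.7, 0.4, 0], "angular": [0, 0, 0], "gripper": 0.6},
  {"translation": [0.7, 0.4, 0], "angular": [0, 0, 0], "gripper": 0.6},
  {"translation": [0.6, 0.3, 0], "angular": [0, 0, 0], "gripper": 0.6},
])

```text
t: 36.4
tool_pos: [0.5575, -0.0519, 0.1366]
tool_rot: [-1.964, -2.444, 0.002]
contact_force: [0.5, -0.2, -3.5]
opening: 0.0663
grip_force: 45.9
```

drive_tool([
  {"translation": [0.3, 0.1, 0], "angular": [0, 0, 0], "gripper": 0.6},
  {"translation": [0, 0, 0.5], "angular": [0, 0, 0], "gripper": 0.6},
  {"translation": [0, 0, 0.7], "angular": [0, 0, 0], "gripper": 0.6},
  {"translation": [0, 0, 0.4], "angular": [0, 0, 0], "gripper": 0.6},
  {"translation": [0, 0, 0], "angular": [0, 0, 0], "gripper": 0.6},
  {"translation": [0, 0, 0], "angular": [0, 0, 0], "gripper": 0.6},
])

```text
t: 37.15
tool_pos: [0.5598, -0.042, 0.0747]
tool_rot: [-1.968, -2.445, -0.0]
contact_force: [0.1, -0.9, -2.7]
opening: 0.0661
grip_force: 46.0
```

```bash
python3 plan.py .5598 -.0413 .058 12.3
```

```text
t37.15 pos [ 0.5598 -0.042   0.0747] q [-0.21  0.02  1.87  0.    1.25 -0.42] F [ 0.1 -0.9 -2.7] open 0.0661 grip 46.0
ydir now 12.33 turn/8deg [-0.01 -0.02  0.  ] shift/4cm (target axes) [0.017 0.003 0.417] (now axes) [0.016 0.004 0.417]
```

drive_tool([
  {"translation": [0.02, 0, 0.2], "angular": [0, 0, 0], "gripper": 0.6},
  {"translation": [0, 0, 0.15], "angular": [0, 0, 0], "gripper": 0.6},
  {"translation": [0, 0, 0.07], "angular": [0, 0, 0], "gripper": 0.6},
  {"translation": [0, 0, 0.03], "angular": [0, 0, 0], "gripper": 0.6},
  {"translation": [0, 0, 0], "angular": [0, 0, 0], "gripper": 0.6},
  {"translation": [0, 0, 0], "angular": [0, 0, 0], "gripper": 0.6},
])

```text
t: 37.9
tool_pos: [0.5592, -0.0407, 0.0562]
tool_rot: [-1.967, -2.445, 0.0]
contact_force: [-0.2, 0.3, -3.9]
opening: 0.0662
grip_force: 46.0
```

```bash
python3 plan.py .5598 -.0413 .054 12.3
```

```text
t37.90 pos [ 0.5592 -0.0407  0.0562] q [-0.21  0.04  1.88  0.    1.22 -0.42] F [-0.2  0.3 -3.9] open 0.0662 grip 46.0
ydir now 12.36 turn/8deg [-0.02 -0.02  0.01] shift/4cm (target axes) [-0.018  0.012  0.055] (now axes) [-0.018  0.012  0.054]
```

drive_tool([
  {"translation": [-0.01, 0.01, 0.02], "angular": [0, 0, 0], "gripper": 0.6},
  {"translation": [0, 0, 0.02], "angular": [0, 0, 0], "gripper": 0.6},
  {"translation": [0, 0, 0], "angular": [0, 0, 0], "gripper": 0.6},
])

```text
t: 38.28
tool_pos: [0.5595, -0.041, 0.0543]
tool_rot: [-1.967, -2.445, 0.001]
contact_force: [0.3, -0.8, -4.8]
opening: 0.0664
grip_force: 46.2
```

drive_tool([
  {"translation": [0, 0, 0.02], "angular": [0, 0, 0], "gripper": 0.6},
  {"translation": [0, 0, 0], "angular": [0, 0, 0], "gripper": 0.6},
])

```text
t: 38.52
tool_pos: [0.5596, -0.0411, 0.0543]
tool_rot: [-1.967, -2.445, 0.001]
contact_force: [-3.2, -0.1, 2.2]
opening: 0.0665
grip_force: 46.4
```

Contact. Release and rise, then move above the jar.

drive_tool([
  {"translation": [0, 0, 0], "angular": [0, 0, 0], "gripper": 0.8},
  {"translation": [0, 0, 0], "angular": [0, 0, 0], "gripper": 0.9},
  {"translation": [0, 0, 0], "angular": [0, 0, 0], "gripper": 1},
  {"translation": [0, 0, -0.3], "angular": [0, 0, 0], "gripper": 1},
  {"translation": [0, 0, -0.7], "angular": [0, 0, 0], "gripper": 1},
  {"translation": [0, 0, -0.8], "angular": [0, 0, 0], "gripper": 1},
  {"translation": [0, 0, -0.5], "angular": [0, 0, 0], "gripper": 1},
  {"translation": [0, 0, 0], "angular": [0, 0, 0], "gripper": 1},
])

```text
t: 39.52
tool_pos: [0.5613, -0.0415, 0.1481]
tool_rot: [1.969, 2.448, 0.003]
contact_force: [-0.2, -0.2, -0.5]
opening: 0.0854
grip_force: 0.0
```

```bash
python3 plan.py .3906 -.2507 .13 12.3
```

```text
t39.52 pos [ 0.5613 -0.0415  0.1481] q [-0.21 -0.05  1.82  0.    1.38 -0.42] F [-0.2 -0.2 -0.5] open 0.0854 grip 0.0
ydir now 12.36 turn/8deg [ 0.01 -0.01  0.01] shift/4cm (target axes) [-4.202 -5.283  0.452] (now axes) [-4.196 -5.288  0.441]
```

drive_tool([
  {"translation": [-0.3, -0.4, 0], "angular": [0, 0, 0], "gripper": 1},
  {"translation": [-0.6, -0.8, 0], "angular": [0, 0, 0], "gripper": 1},
  {"translation": [-0.7, -0.8, 0], "angular": [0, 0, 0], "gripper": 1},
  {"translation": [-0.7, -0.9, 0], "angular": [0, 0, 0], "gripper": 1},
  {"translation": [-0.7, -0.9, 0], "angular": [0, 0, 0], "gripper": 1},
  {"translation": [-0.7, -0.9, 0], "angular": [0, 0, 0], "gripper": 1},
  {"translation": [-0.4, -0.5, 0], "angular": [0, 0, 0], "gripper": 1},
  {"translation": [-0.1, -0.08, 0], "angular": [0, 0, 0], "gripper": 1},
])

```text
t: 40.52
tool_pos: [0.3872, -0.251, 0.1439]
tool_rot: [-1.969, -2.439, 0.001]
contact_force: [-0.1, 0.2, 1.1]
opening: 0.0854
grip_force: 0.0
```

drive_tool([
  {"translation": [0, 0, 0.45], "angular": [0, 0, 0], "gripper": 1},
  {"translation": [0, 0, 0], "angular": [0, 0, 0], "gripper": 1},
  {"translation": [0, 0, 0], "angular": [0, 0, 0], "gripper": 1},
])

```text
t: 40.9
tool_pos: [0.3895, -0.2496, 0.127]
tool_rot: [-1.964, -2.445, 0.0]
contact_force: [1.0, 0.8, -0.3]
opening: 0.0852
grip_force: 0.0
```

```bash
python3 plan.py .3906 -.2507 .053 12.3;  python3 - <<'E'
from h import *
from station import ctrl
for n in("scene","top"):
    d=ctrl.get_image(n);P,ok=cloud(d)
    for c,z in(((.559,-.041),.107),((.39,-.25),.103)):
        p=band(P,ok,c,.05,z-.007,z+.008);
        if len(p)>9: print(n,len(p),p.mean(0),mec(p))
E
```

```text
t40.90 pos [ 0.3895 -0.2496  0.127 ] q [-0.73 -0.29  2.06 -0.    1.38 -0.95] F [ 1.   0.8 -0.3] open 0.0852 grip 0.0
ydir now 12.45 turn/8deg [-0.03 -0.03  0.02] shift/4cm (target axes) [-0.033  0.021  1.849] (now axes) [-0.04   0.027  1.849]
scene 397 [ 0.5550479  -0.0403473   0.10543483] (array([ 0.55526123, -0.04199895]), 0.03484468841552734)
scene 258 [ 0.38692374 -0.24851264  0.10232301] (array([ 0.38854559, -0.25106177]), 0.029340105056762697)
top 586 [ 0.55821015 -0.04077381  0.10709137] (array([ 0.55881061, -0.04082574]), 0.03416858673095703)
top 47 [ 0.38548364 -0.24284047  0.10307612] (array([ 0.38935916, -0.24743417]), 0.02789112663269043)
```

Yellow tin is back within 0.5 mm. Now the jar.

drive_tool([
  {"translation": [-0.03, 0.02, 0.3], "angular": [0, 0, 0], "gripper": 1},
  {"translation": [0, 0, 0.5], "angular": [0, 0, 0], "gripper": 1},
  {"translation": [0, 0, 0.5], "angular": [0, 0, 0], "gripper": 1},
  {"translation": [0, 0, 0.4], "angular": [0, 0, 0], "gripper": 1},
  {"translation": [0, 0, 0.15], "angular": [0, 0, 0], "gripper": 1},
  {"translation": [0, 0, 0], "angular": [0, 0, 0], "gripper": 1},
  {"translation": [0, 0, 0], "angular": [0, 0, 0], "gripper": 1},
])

```text
t: 41.88
tool_pos: [0.3907, -0.2518, 0.0545]
tool_rot: [-1.968, -2.446, 0.001]
contact_force: [-0.0, -0.7, -0.6]
opening: 0.085
grip_force: 0.0
```

```bash
python3 plan.py .3906 -.2507 .052 12.3
```

```text
t41.88 pos [ 0.3907 -0.2518  0.0545] q [-0.73 -0.19  2.11 -0.    1.23 -0.95] F [-0.  -0.7 -0.6] open 0.0850 grip 0.0
ydir now 12.36 turn/8deg [-0.01 -0.01  0.01] shift/4cm (target axes) [0.027 0.003 0.063] (now axes) [0.027 0.003 0.063]
```

drive_tool([
  {"translation": [0.03, 0, 0.05], "angular": [0, 0, 0], "gripper": 1},
  {"translation": [0, 0, 0], "angular": [0, 0, 0], "gripper": 0.75},
  {"translation": [0, 0, 0], "angular": [0, 0, 0], "gripper": 0.55},
  {"translation": [0, 0, 0], "angular": [0, 0, 0], "gripper": 0.55},
  {"translation": [0, 0, 0], "angular": [0, 0, 0], "gripper": 0.55},
  {"translation": [0, 0, 0], "angular": [0, 0, 0], "gripper": 0.55},
])

```text
t: 42.62
tool_pos: [0.3904, -0.2504, 0.0524]
tool_rot: [-1.967, -2.446, 0.0]
contact_force: [0.4, 2.2, 6.5]
opening: 0.0613
grip_force: 43.9
```

drive_tool([
  {"translation": [0, 0, -0.1], "angular": [0, 0, 0], "gripper": 0.55},
  {"translation": [0, 0, -0.5], "angular": [0, 0, 0], "gripper": 0.55},
  {"translation": [0, 0, -0.8], "angular": [0, 0, 0], "gripper": 0.55},
  {"translation": [0, 0, -0.8], "angular": [0, 0, 0], "gripper": 0.55},
  {"translation": [0, 0, -0.4], "angular": [0, 0, 0], "gripper": 0.55},
  {"translation": [0, 0, 0], "angular": [0, 0, 0], "gripper": 0.55},
  {"translation": [0, 0, 0], "angular": [0, 0, 0], "gripper": 0.55},
])

```text
t: 43.5
tool_pos: [0.3893, -0.2496, 0.1537]
tool_rot: [-1.965, -2.442, 0.001]
contact_force: [-0.2, 0.8, -3.6]
opening: 0.0611
grip_force: 44.9
```

```bash
python3 plan.py .534 .0715 .15 12.3
```

```text
t43.50 pos [ 0.3893 -0.2496  0.1537] q [-0.73 -0.31  2.03 -0.    1.43 -0.95] F [-0.2  0.8 -3.6] open 0.0611 grip 44.9
ydir now 12.36 turn/8deg [-0.03 -0.04  0.01] shift/4cm (target axes) [7.072 5.244 0.092] (now axes) [7.066 5.252 0.105]
```

drive_tool([
  {"translation": [0.3, 0.2, 0], "angular": [0, 0, 0], "gripper": 0.55},
  {"translation": [0.7, 0.5, 0], "angular": [0, 0, 0], "gripper": 0.55},
  {"translation": [0.8, 0.6, 0], "angular": [0, 0, 0], "gripper": 0.55},
  {"translation": [0.8, 0.6, 0], "angular": [0, 0, 0], "gripper": 0.55},
  {"translation": [0.8, 0.6, 0], "angular": [0, 0, 0], "gripper": 0.55},
  {"translation": [0.8, 0.6, 0], "angular": [0, 0, 0], "gripper": 0.55},
  {"translation": [0.8, 0.6, 0], "angular": [0, 0, 0], "gripper": 0.55},
  {"translation": [0.8, 0.6, 0], "angular": [0, 0, 0], "gripper": 0.55},
])

```text
t: 44.5
tool_pos: [0.5082, 0.0154, 0.1547]
tool_rot: [-1.965, -2.444, 0.002]
contact_force: [1.0, -0.7, -2.5]
opening: 0.0611
grip_force: 44.9
```

drive_tool([
  {"translation": [0.7, 0.5, 0], "angular": [0, 0, 0], "gripper": 0.55},
  {"translation": [0.4, 0.3, 0], "angular": [0, 0, 0], "gripper": 0.55},
  {"translation": [0.17, 0.14, 0], "angular": [0, 0, 0], "gripper": 0.55},
  {"translation": [0, 0, 0.5], "angular": [0, 0, 0], "gripper": 0.55},
  {"translation": [0, 0, 0.8], "angular": [0, 0, 0], "gripper": 0.55},
  {"translation": [0, 0, 0.7], "angular": [0, 0, 0], "gripper": 0.55},
  {"translation": [0, 0, 0], "angular": [0, 0, 0], "gripper": 0.55},
  {"translation": [0, 0, 0], "angular": [0, 0, 0], "gripper": 0.55},
])

```text
t: 45.5
tool_pos: [0.5344, 0.0703, 0.0763]
tool_rot: [-1.968, -2.444, 0.0]
contact_force: [0.6, -0.1, -3.2]
opening: 0.0614
grip_force: 45.2
```

```bash
python3 plan.py .534 .0714 .039 12.3
```

```text
t45.50 pos [0.5344 0.0703 0.0763] q [-0.01 -0.03  1.92  0.    1.25 -0.22] F [ 0.6 -0.1 -3.2] open 0.0614 grip 45.2
ydir now 12.31 turn/8deg [-0.02 -0.02  0.  ] shift/4cm (target axes) [ 0.029 -0.004  0.931] (now axes) [ 0.027 -0.001  0.931]
```

Expected contact is near TCP z = 0.0364.

drive_tool([
  {"translation": [0.02, 0, 0.4], "angular": [0, 0, 0], "gripper": 0.55},
  {"translation": [0, 0, 0.3], "angular": [0, 0, 0], "gripper": 0.55},
  {"translation": [0, 0, 0.15], "angular": [0, 0, 0], "gripper": 0.55},
  {"translation": [0, 0, 0.06], "angular": [0, 0, 0], "gripper": 0.55},
  {"translation": [0, 0, 0], "angular": [0, 0, 0], "gripper": 0.55},
  {"translation": [0, 0, 0], "angular": [0, 0, 0], "gripper": 0.55},
])

```text
t: 46.25
tool_pos: [0.5343, 0.0718, 0.04]
tool_rot: [-1.967, -2.445, -0.0]
contact_force: [-0.4, -0.4, -4.1]
opening: 0.0611
grip_force: 45.5
```

```bash
python3 plan.py .534 .0714 .0364 12.3
```

```text
t46.25 pos [0.5343 0.0718 0.04  ] q [-0.01  0.01  1.94  0.    1.19 -0.22] F [-0.4 -0.4 -4.1] open 0.0611 grip 45.5
ydir now 12.37 turn/8deg [-0.01 -0.02  0.01] shift/4cm (target axes) [-0.009 -0.011  0.089] (now axes) [-0.009 -0.01   0.089]
```

drive_tool([
  {"translation": [-0.01, -0.01, 0.03], "angular": [0, 0, 0], "gripper": 0.55},
  {"translation": [0, 0, 0.02], "angular": [0, 0, 0], "gripper": 0.55},
  {"translation": [0, 0, 0.02], "angular": [0, 0, 0], "gripper": 0.55},
  {"translation": [0, 0, 0], "angular": [0, 0, 0], "gripper": 0.55},
])

```text
t: 46.75
tool_pos: [0.5335, 0.0714, 0.0366]
tool_rot: [-1.967, -2.445, 0.001]
contact_force: [-0.0, 0.1, -3.2]
opening: 0.0613
grip_force: 45.5
```

drive_tool([
  {"translation": [0, 0, 0.02], "angular": [0, 0, 0], "gripper": 0.55},
  {"translation": [0, 0, 0], "angular": [0, 0, 0], "gripper": 0.55},
])

```text
t: 47.0
tool_pos: [0.5337, 0.0713, 0.0365]
tool_rot: [-1.967, -2.445, 0.001]
contact_force: [-2.7, 0.0, 0.9]
opening: 0.0612
grip_force: 45.9
```

drive_tool([
  {"translation": [0, 0, 0.01], "angular": [0, 0, 0], "gripper": 0.55},
  {"translation": [0, 0, 0], "angular": [0, 0, 0], "gripper": 0.75},
  {"translation": [0, 0, 0], "angular": [0, 0, 0], "gripper": 0.9},
  {"translation": [0, 0, 0], "angular": [0, 0, 0], "gripper": 1},
  {"translation": [0, 0, -0.3], "angular": [0, 0, 0], "gripper": 1},
  {"translation": [0, 0, -0.7], "angular": [0, 0, 0], "gripper": 1},
  {"translation": [0, 0, -0.9], "angular": [0, 0, 0], "gripper": 1},
  {"translation": [0, 0, -0.9], "angular": [0, 0, 0], "gripper": 1},
])

```text
t: 48.0
tool_pos: [0.5341, 0.0711, 0.1495]
tool_rot: [-1.967, -2.445, -0.0]
contact_force: [1.0, 0.6, -0.5]
opening: 0.0855
grip_force: 0.0
```

drive_tool([
  {"translation": [-0.8, -0.6, 0], "angular": [0, 0, 0], "gripper": 1},
  {"translation": [-0.8, -0.6, 0], "angular": [0, 0, 0], "gripper": 1},
  {"translation": [-0.8, -0.6, 0], "angular": [0, 0, 0], "gripper": 1},
  {"translation": [-0.8, -0.6, 0], "angular": [0, 0, 0], "gripper": 1},
  {"translation": [-0.8, -0.6, 0], "angular": [0, 0, 0], "gripper": 1},
  {"translation": [0, 0, 0], "angular": [0, 0, 0], "gripper": 1},
  {"translation": [0, 0, 0], "angular": [0, 0, 0], "gripper": 1},
])

```text
t: 48.88
tool_pos: [0.4514, -0.1107, 0.1481]
tool_rot: [-1.968, -2.445, -0.0]
contact_force: [0.7, 0.4, -0.5]
opening: 0.0857
grip_force: 0.0
```

```bash
python3 plan.py .45 -.1 .15 12.3;  python3 - <<'E'
from h import *
from station import ctrl
for n in("scene0","top0","scene","top"):
    d=dict(np.load(n+".npz")) if n[-1]=="0" else ctrl.get_image(n);P,ok=cloud(d)
    if n=="top": cv2.imwrite("pics/top9.png",d["color"][:,:,::-1])
    for k,c,z in(("yel",(.559,-.041),.107),("jar",(.534,.071),.087),("green",(.452,.326),.085),("tape",(.393,.123),.064),("pot",(.63,-.257),.078)):
        p=band(P,ok,c,.045,z-.007,z+.008);
        if len(p)>9: print(n,k,len(p),p.mean(0).round(4),mec(p))
E
```

```text
t48.88 pos [ 0.4514 -0.1107  0.1481] q [-0.4  -0.3   2.03  0.    1.41 -0.62] F [ 0.7  0.4 -0.5] open 0.0857 grip 0.0
ydir now 12.35 turn/8deg [-0.01 -0.02  0.01] shift/4cm (target axes) [ 0.269  0.024 -0.049] (now axes) [ 0.269  0.024 -0.048]
scene0 yel 396 [ 0.5558 -0.04    0.1054] (array([ 0.55808472, -0.04164566]), 0.03581932830810547)
scene0 jar 340 [0.5305 0.0718 0.0864] (array([0.53214575, 0.07043164]), 0.029517086029052734)
scene0 tape 196 [0.392  0.1241 0.0614] (array([0.39169113, 0.12241319]), 0.023347122192382812)
scene0 pot 119 [ 0.6291 -0.2591  0.0758] (array([ 0.62696631, -0.25890601]), 0.03688943862915039)
top0 yel 577 [ 0.5586 -0.0406  0.107 ] (array([ 0.55880756, -0.0407139 ]), 0.034043418884277345)
top0 jar 411 [0.5338 0.0709 0.0876] (array([0.53437561, 0.07117235]), 0.028817205429077147)
top0 tape 215 [0.3938 0.1232 0.0627] (array([0.39391522, 0.12518808]), 0.026466541290283203)
top0 pot 121 [ 0.6335 -0.2576  0.0789] (array([ 0.63079126, -0.25613654]), 0.034447216033935545)
scene yel 395 [ 0.5549 -0.04    0.1055] (array([ 0.55763934, -0.04105143]), 0.03498508834838867)
scene jar 352 [0.53   0.0713 0.0862] (array([0.53107043, 0.06994791]), 0.029370201110839843)
scene green 492 [0.4487 0.3271 0.0836] (array([0.45012292, 0.3263067 ]), 0.02763322067260742)
scene tape 204 [0.3908 0.1245 0.0613] (array([0.39278009, 0.12393598]), 0.02349319076538086)
scene pot 81 [ 0.6329 -0.2483  0.0758] (array([ 0.62917767, -0.25651367]), 0.03588664627075195)
top yel 585 [ 0.5583 -0.0408  0.1069] (array([ 0.55889319, -0.04078875]), 0.03420406723022461)
top jar 409 [0.5333 0.0694 0.0878] (array([0.53392072, 0.06919391]), 0.02878982162475586)
top green 366 [0.4507 0.3264 0.0853] (array([0.45059253, 0.32670013]), 0.027310367584228515)
top tape 211 [0.3937 0.1226 0.0629] (array([0.39442352, 0.12249298]), 0.024582693099975586)
top pot 124 [ 0.6337 -0.2575  0.0784] (array([ 0.63159503, -0.25641241]), 0.03543865585327149)
```

View pics/top9.png

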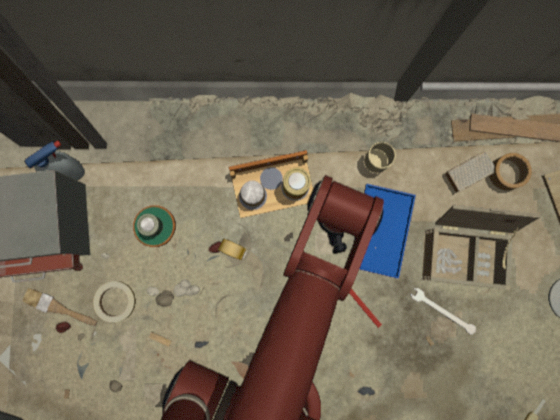

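The picture shows the yellow tin (295,182) and jar (252,192) back on their spots, the green tin at (149,225) in the middle of the block, and the tape measure (232,249) and pot (380,157) unmoved. The arm is clear.

```bash
python3 -c "
from station import ctrl
print(ctrl.finish_job())"
```

```text
the job is handed in; nothing more can be done
None
```

The job is done and handed in at about 49 s: the green tin stands within about 1.5 mm of the block's middle, the yellow tin and the jar are back on their spots (within about 0.5 mm and 2 mm by the cameras), all three are upright, and the tape measure and cream pot have not moved.

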